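Put the spanner away in the push-to-open bench drawer

ROBOT

A 7-joint arm with a two-finger parallel gripper is mounted at the origin on a cart in front of the work surface, level with it; the furniture and walls round the work are solid. World frame = base frame: x ahead of the robot, y to its left, z up, the work surface at z = 0. Lengths are in m, angles in rad, forces in N, time in s.
With the tool pointing down it reaches from about 0.425 to 0.875 m from the base axis. Payload 4.7 kg.
Tool frame: the origin (TCP) lies on the mounting face of the last link; the fingertips stand 182 mm ahead of it and the grasp point (between the pads) lies ahead of it (ctrl.grip_point_offset is the z of the grasp point in the tool frame, in m); z points along the fingers, y is the line along which they close (so a half turn about z gives the same grasp; the last joint's range is limited). The gripper opens to 87 mm and grips with 3 to 60 N. Pads are 19 mm wide; open, the fingers measure 117 mm over their backs; the gripper's body (75 mm by 190 mm) begins 51 mm behind the grasp point.
Start: joints at [-1.098, 0.321, -0.07, 1.45, 0.023, 1.371, -0.057], TCP at [0.288, 0.583, 0.405] pointing down, gripper open.
Joint ranges: [-2.86, 2.86], [-0.3, 2.09], [-1.38, 1.24], [0.06, 2.45], [-1.56, 4.7], [0.09, 2.05], [-2.69, 2.69]. Speed limits (rad/s): [2.57, 2.57, 3.14, 3.14, 3.14, 3.14, 3.14].

INTERFACE

Orientations are given as a rotation vector (axis times angle).
In Python, from bench import ctrl gives the robot as it stands.
- The arm moves only by the shell command python3 -m inch 'ROWS' [FORCE]. ROWS is a JSON object whose key "moves" holds a list of rows, 1 to 20 of them, each of 5 numbers: dx, dy, dz in normalised numbers (1 is 1 m), then a turn about the tool's z in parts of the range, where 1.0 means 120 degrees, then the opening from 0.0 (shut) to 1.0 (fully open); each row is the pose to reach, as a shift and turn from the pose commanded when the command began, along the tool's axes at that moment; what a row does not reach only later rows make up. A row lasts 1/10 s, in which the tool goes at most 0.05 m and 0.15 rad, less where a joint would pass 70% of its speed; a pose out of reach is approached as far as the arm can. The fingers move at their own pace and stop on an object; FORCE is the grip in N (left out, the last holds). Time passes only in rows, so rows that do not move let the fingers close. It prints the time, the measured TCP pose, the force, the opening and the grip force at its end. Input that does not fit is refused with a message, and nothing moves.
- ctrl.get_state(): the state, without advancing time (a new reading comes with each control period).
- ctrl.get_image(name): name is "scene" or "top" or "wrist"; returns (picture, depth): 480x640x3 uint8, red, green, blue; 480x640 float32, m along the optical axis (not along the pixel's ray), 0 where there is no reading.
- ctrl.camera_model(name): a dict with "vertical_fov" (degrees; the focal length in pixels is half the picture's height over the tangent of half this angle, whatever the lens; pixels are square), "cx", "cy" (the principal point, pixels), "rvec" (rotation vector, rad) and "tvec" (3), from world to camera coordinates, as OpenCV has them; the wrist camera has in their place "hand_eye" (4x4, takes a point from camera to tool coordinates, whose origin is the TCP and whose axes are the flange's). Camera axes: x right, y down, z forward; pixel columns grow to the right and rows downward; lengths in m; the calibration is good to about 2 mm. A picture is of the moment at which its call begins: read the wrist's pose just before it. camera_model takes no time and is no camera call.
- ctrl.close_job(): hands the job in; it is judged then, once.
The state is a dict: "time": time; "joint_positions": joint angles; "qd": joint speeds; "joint_torque": joint torques, N m; "position": TCP position; "tool_rot": TCP orientation; "ft_force": force on the tool from outside, world axes, zero at the start; "torque": the same for the moment, N m; "grip_width": opening from 0.0 (shut) to 1.0 (fully open); "grip_force": force on a finger pad.
Only numpy, scipy, OpenCV 4.12 (cv2) and the standard library are available. Lean on these libraries where they do the work, as an engineer would, in place of code of your own. Each camera call takes 0.05 s, during which the arm holds its last target. There are 200 camera calls.

TASK

The low drawer unit on the bench has no handle: its blue front sits on a push-to-open touch latch. Press the front gently inward until the latch lets go and the drawer springs ajar, draw it farther out and lay the loose spanner flat in it, then push the drawer home until the latch catches again and it stays shut on its own. Feel for the end of the latch's travel and never lean hard on the front there or slam the drawer, and leave the other things on the bench where they stand.

Things in the scene. Friction and masses are not known exactly. Their poses are not given: they have to be found in the camera images.
- drawer_unit: low one-drawer bench unit, fixed to the bench: pale birch carcass 270 wide (its y) x 200 deep (its x) x 88 mm high, blue drawer front, a tape measure and a roll of masking tape on the rear of its top. Origin: centre of the underside. Its +x points into the unit (the way the drawer shuts), the front faces -x, +y is left-right. The carcass's front edge is at x = -100 mm.
- drawer (a joint): travel of the drawer in m along the unit's -x: 0 = shut, growing as it comes out, at most 0.130. Free-running steel slides (1 to 2 N of friction), drawer about 0.75 kg. Latched shut it rests within about 7 mm of 0, and reads down to -0.012 while pressed in. Sprung ajar it stands at about 0.038 to 0.055.
- touch_latch (a point): tip of the latch's sprung plunger, inside behind the drawer, unseen. Pressing the shut front: 0 to 6.5 mm of free play (differs each time, cannot be seen), then 5 to 7 N over the plunger's 5 mm stroke, with the change-over (click) 4 mm in, then a stiff rubber stop where the force climbs steeply. 11 to 12 N means the stop is reached; over 20 N on the shut front cracks the latch.
- front_top (a point): middle of the upper outer edge of the drawer front, 87 mm above the bench; moves with the drawer, axes as the unit. After a press past the click the drawer springs ajar once the push is taken away. Coming back in it meets the plunger at travel 0.038 to 0.045 and needs 4 to 8 N up to the click; let go after the click it stays shut, before it it springs out; one more press reopens it.
- front_back (a point): middle of the upper inner edge of the drawer front, moves with the drawer. The front is 14 mm thick, 270 wide and reaches from 4 to 87 mm above the bench. Shut, its back stands 12 mm clear of the carcass, so at travel q there is a slot of q + 12 mm behind it, open from above, where fingers can hook it.
- drawer_floor (a point): centre of the drawer's inner floor (black liner, 21 mm above the bench), moves with the drawer, axes as the unit. Inside 208 mm wide (y), 131 deep (x from -65, the back of the front, to +65); walls 42 mm high. A red rail with a row of sockets is fixed along y at the back, x from +38 to +64, 32 mm high. At travel 0.11 the part up to x = +55 lies clear of the carcass.
- spanner: the loose steel combination spanner to put away, lying flat on the bench: 164 mm long (its y), 29 mm over the open jaw (-y end), 22 mm over the ring (+y end), 7 mm thick, shank 10 mm wide from y = -54 to +55, about 0.12 kg. Origin: centre of its underside, half way along; z up.
- tape_measure: yellow tape measure standing on the rear of the drawer unit's top, 36 x 72 x 66 mm; bystander, origin at the centre of its underside
- nail_tin: low round tin on the bench, 86 mm across, 40 mm high; bystander, origin at the centre of its underside
- tape_roll: roll of pale masking tape, 104 mm across, 25 mm high, lying on the rear of the drawer unit's top; bystander, origin at the centre of its underside

How it is judged:
By the outcome, as a careful person would: the job done as asked, in the order asked, and still so for the second after the job is handed in, with the robot touching nothing.
It also fails if it takes over 72 s, if anything falls off the work surface, if the arm or the gripper's body presses on something with over 40 N, if the wrist force passes 120 N, or if a joint passes its speed limit or range.

## Working session

There is one attempt and no reset: what is moved stays moved. The work goes in short steps, Python scripts to look and compute and a shell command to move; the robot and the scene stay as the last step left them, time stands still between calls to the robot, and variables do not carry over. Pictures are saved under pics/ and viewed, at most 10 in all, crops included, and the job is handed in when it is done.

```bash
ls; mkdir -p pics
cat > h.py <<'E'
import numpy as np, cv2
from bench import ctrl
from scipy.spatial.transform import Rotation as R
def cam(name):
    m=ctrl.camera_model(name); s=ctrl.get_state()
    im,d=ctrl.get_image(name)
    f=240/np.tan(np.radians(m["vertical_fov"])/2)
    if "hand_eye" in m:
        T=np.eye(4); T[:3,:3]=R.from_rotvec(s["tool_rot"]).as_matrix(); T[:3,3]=s["position"]
        W=T@np.array(m["hand_eye"])
    else:
        W=np.eye(4); W[:3,:3]=R.from_rotvec(m["rvec"]).as_matrix(); W[:3,3]=m["tvec"]; W=np.linalg.inv(W)
    return im,d,f,m["cx"],m["cy"],W
def cloud(c):
    im,d,f,cx,cy,W=c
    v,u=np.mgrid[:480,:640]
    P=np.stack([(u-cx)/f*d,(v-cy)/f*d,d],-1)@W[:3,:3].T+W[:3,3]
    P[d<=0]=np.nan
    return P
def save(im,n): cv2.imwrite("pics/"+n,im[:,:,::-1])
def onplane(c,u,v,z):
    im,d,f,cx,cy,W=c
    r=W[:3,:3]@np.array([(u-cx)/f,(v-cy)/f,1]); o=W[:3,3]
    return o+r*(z-o[2])/r[2]
E
python3 - <<'E'
from h import *
s=ctrl.get_state(); print({k:np.round(v,3) for k,v in s.items()}, ctrl.grip_point_offset)
for n in("top","scene"):
    c=cam(n); save(c[0],n+"0.png"); np.savez(n+"0.npz",im=c[0],d=c[1],P=cloud(c)); print(n,ctrl.camera_model(n))
E
```

```text
pics
{'time': np.float64(0.0), 'joint_positions': array([-1.098,  0.322, -0.07 ,  1.452,  0.023,  1.371, -0.057]), 'qd': array([ 0.001, -0.001, -0.001, -0.001,  0.001, -0.001, -0.   ]), 'joint_torque': array([ 0.0000e+00, -4.9129e+01, -4.0400e-01, -3.1253e+01, -6.4000e-02,
        4.3000e-02,  0.0000e+00]), 'position': array([0.288, 0.583, 0.404]), 'tool_rot': array([-7.140e-01, -3.059e+00,  3.000e-03]), 'ft_force': array([-0.009,  0.295,  0.483]), 'torque': array([-0.003, -0.024, -0.033]), 'grip_force': np.float64(0.0), 'grip_width': np.float64(1.003)} 0.1635
top {'vertical_fov': 53.570790611875346, 'cx': 314.3784557125382, 'cy': 239.72722566734015, 'rvec': array([ 2.15137871, -2.10173973,  0.18071772]), 'tvec': array([0.19089642, 0.60866381, 0.96475738])}
scene {'vertical_fov': 52.44875763420053, 'cx': 317.5106164808763, 'cy': 231.38638242302645, 'rvec': array([ 1.90779281, -0.65530769,  0.39687298]), 'tvec': array([-0.35587456,  0.30409047,  0.56745044])}
```

View pics/top0.png

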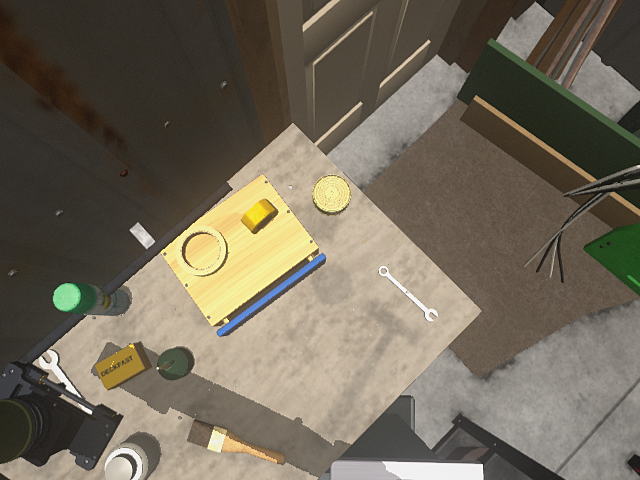

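View pics/scene0.png

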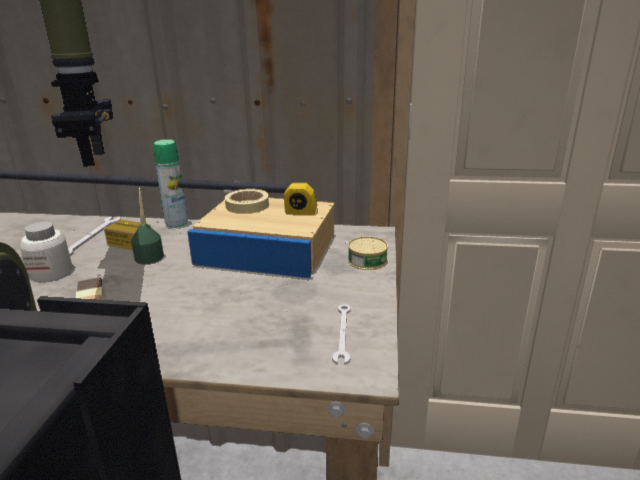

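Top view: blue front runs from (220,332) to (325,258), spanner ring at (384,271) and jaw at (432,315), tin at (331,194). The gripper is at lower left, next to a second spanner-like item at (60,370). Now measuring from the depth data.

```bash
cat > m0.py <<'E'
from h import *
for n in("top","scene"):
    z=np.load(n+"0.npz"); im=z["im"].astype(int); P=z["P"]
    r,g,b=im[...,0],im[...,1],im[...,2]
    blue=(b>r*1.8)&(b>g*1.3)&(b>60)&np.isfinite(P[...,0])&(np.abs(P[...,2]-0.05)<0.06)
    p=P[blue]; print(n,"blue",len(p),np.percentile(p,[0.5,50,99.5],axis=0).round(3).tolist())
    q=p[p[:,2]>0.078] if n=="top" else p
    rect=cv2.minAreaRect((q[:,:2]*1000).astype(np.float32)); print(" rect mm",rect, cv2.boxPoints(rect).round(0).tolist(), "z top",np.median(q[:,2]))
    # bench z
    m=(P[...,2]>-0.03)&(P[...,2]<0.03); print(" bench z",np.median(P[...,2][m]))
z=np.load("top0.npz"); im=z["im"].astype(int); P=z["P"]
hsv=cv2.cvtColor(z["im"],cv2.COLOR_RGB2HSV)
def blob(n,u0,u1,v0,v1,lo):
    z=np.load(n+"0.npz"); im=z["im"].astype(int);P=z["P"]
    m=np.zeros(im.shape[:2],bool); m[v0:v1,u0:u1]=im[v0:v1,u0:u1].min(-1)>lo
    k,l,st,_=cv2.connectedComponentsWithStats(m.astype(np.uint8)); 
    i=1+np.argmax(st[1:,4]); m=l==i
    p=P[m]; p=p[np.isfinite(p[:,0])]
    rect=cv2.minAreaRect((p[:,:2]*1000).astype(np.float32)); print(n,"spanner",len(p),rect,cv2.boxPoints(rect).round(0).tolist(),"z",np.median(p[:,2]))
blob("top",370,450,255,330,185); blob("scene",325,360,295,370,185)
blob("top",30,80,340,410,185)
def top(n,u,v):
    print(n,P[v-3:v+4,u-3:u+4].reshape(-1,3).mean(0).round(3))
top("tin",331,194);top("tape",261,214);top("carc",270,270);top("can",70,297);top("squeezer",175,362);top("frontmid",272,296)
E
python3 m0.py
```

```text
top blue 756 [[0.402, 0.186, 0.081], [0.484, 0.291, 0.086], [0.567, 0.394, 0.09]]
 rect mm ((484.7816162109375, 289.87347412109375), (12.483207702636719, 266.590576171875), 38.26871871948242) [[397.0, 391.0], [562.0, 181.0], [572.0, 189.0], [407.0, 398.0]] z top 0.085559172984225
 bench z -0.0012198921367436721
scene blue 4317 [[0.399, 0.18, 0.006], [0.485, 0.278, 0.05], [0.565, 0.387, 0.087]]
 rect mm ((483.1054382324219, 286.18341064453125), (18.999258041381836, 268.11199951171875), 37.95281982421875) [[393.0, 386.0], [558.0, 175.0], [573.0, 186.0], [408.0, 398.0]] z top 0.049508881173477515
 bench z -0.0012066225785355433
top spanner 361 ((500.3830871582031, -2.5181045532226562), (162.6541748046875, 27.263790130615234), 46.906986236572266) [[435.0, -53.0], [455.0, -71.0], [566.0, 48.0], [546.0, 66.0]] z 0.004871822468544895
scene spanner 378 ((501.2780456542969, 2.454986572265625), (174.01858520507812, 26.996583938598633), 48.72354507446289) [[434.0, -54.0], [454.0, -72.0], [569.0, 59.0], [549.0, 77.0]] z 0.005241656413291912
top spanner 404 ((311.7939758300781, 738.74462890625), (122.11457824707031, 44.212127685546875), 55.13646697998047) [[259.0, 701.0], [295.0, 676.0], [365.0, 776.0], [329.0, 801.0]] z 0.006359233567588385
tin [0.711 0.171 0.035]
tape [0.635 0.31  0.152]
carc [0.533 0.294 0.087]
can [nan nan nan]
squeezer [0.344 0.479 0.073]
frontmid [0.481 0.289 0.077]
```

```bash
cat > go.py <<'E'
# python3 go.py x y z yaw_deg(tool y) : prints shift in tool axes & turn
from h import *
import sys
YAW=np.radians(38.1); N=np.array([np.cos(YAW),np.sin(YAW),0]); Y=np.array([-N[1],N[0],0]); FACE=np.array([0.479,0.285,0])
def shift(p,yaw):
    s=ctrl.get_state(); M=R.from_rotvec(s["tool_rot"]).as_matrix()
    d=M.T@(np.array(p)-s["position"]); y0=np.arctan2(M[1,1],M[0,1])
    t=-(np.radians(yaw)-y0); t=(t+np.pi)%(2*np.pi)-np.pi
    print("pos",np.round(s["position"],4),"yaw",round(np.degrees(y0),1),"shift",d.round(4),"turn",round(t,3),"j7",round(float(s["joint_positions"][6]),2))
if __name__=="__main__":
    a=sys.argv[1:]
    if a[0]=="u": # unit coords: along n from face, along Y, z, yaw
        p=FACE+N*float(a[1])+Y*float(a[2]); p[2]=float(a[3]); yaw=float(a[4])
    else: p=[float(v) for v in a[:3]]; yaw=float(a[3])
    print(np.round(p,4)); shift(p,yaw)
E
python3 go.py u -0.05 0 0.404 -51.9
```

```text
[0.4397 0.2541 0.404 ]
pos [0.2878 0.5826 0.4038] yaw 63.7 shift [-2.816e-01 -2.272e-01  2.000e-04] turn 2.018 j7 -0.06
```

Units first: turns go in shares of 120 degrees. So 2.018 rad / 2.0944 = 0.9635.

```bash
python3 -m inch '{"moves":[[-0.03,-0.025,0,0.0716,0],[-0.06,-0.05,0,0.1432,0],[-0.09,-0.075,0,0.2149,0],[-0.12,-0.1,0,0.2865,0],[-0.15,-0.12,0,0.3581,0],[-0.18,-0.145,0,0.4297,0],[-0.21,-0.17,0,0.5013,0],[-0.23,-0.19,0,0.573,0],[-0.25,-0.205,0,0.6446,0],[-0.265,-0.215,0,0.7162,0],[-0.275,-0.222,0,0.7878,0],[-0.2816,-0.2272,0,0.8594,0],[-0.2816,-0.2272,0,0.9311,0],[-0.2816,-0.2272,0,0.9635,0],[-0.2816,-0.2272,0,0.9635,0]]}'; python3 go.py u -0.05 0 0.217 -51.9
python3 - <<'E'
from h import *
c=cam("wrist"); save(c[0],"w1.png"); P=cloud(c); im=c[0].astype(int)
r,g,b=im[...,0],im[...,1],im[...,2]
m=(b>r*1.8)&(b>g*1.3)&(b>60)&(P[...,2]>0.079)&(P[...,2]<0.1)
q=P[m]; print(len(q),cv2.minAreaRect((q[:,:2]*1000).astype(np.float32)),np.median(q[:,2]))
E
```

```text
time: 1.6
position: [0.4396, 0.2542, 0.4044]
tool_rot: [2.97, 1.025, -0.001]
ft_force: [-1.0, -0.7, 0.1]
grip_width: 0.003
grip_force: 0.0
[0.4397 0.2541 0.217 ]
pos [0.4396 0.2542 0.4044] yaw -51.9 shift [1.000e-04 0.000e+00 1.874e-01] turn -0.0 j7 -1.48
6291 ((487.3909912109375, 287.82763671875), (13.242060661315918, 266.6022644042969), 38.1475944519043) 0.08699813934850542
```

View pics/w1.png

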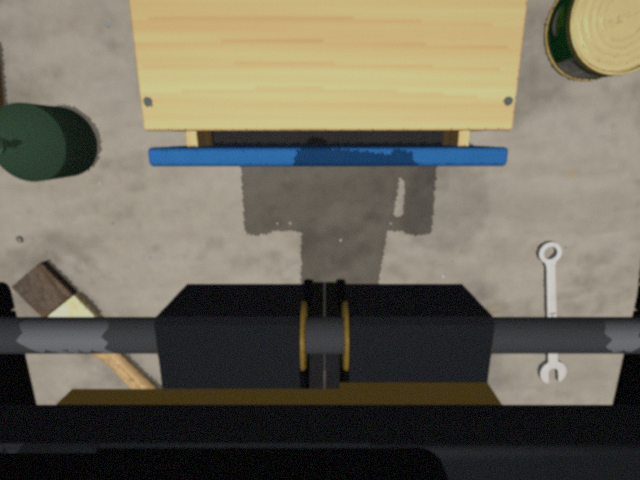

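Wrist view: blue front from (150,156) to (506,156), spanner ring at (550,253) and jaw at (552,372), all consistent with the first measurements. Descending in front of the front.

```bash
python3 -m inch '{"moves":[[0,0,0.04,0,0],[0,0,0.08,0,0],[0,0,0.12,0,0],[0,0,0.155,0,0],[0,0,0.175,0,0],[0,0,0.187,0,0],[0,0,0.187,0,0],[0.01,0,0.187,0,0],[0.02,0,0.187,0,0],[0.028,0,0.187,0,0],[0.031,0,0.187,0,0],[0.033,0,0.187,0,0],[0.033,0,0.187,0,0],[0.033,0,0.187,0,0]]}'; python3 go.py u -0.017 0 0.217 -51.9
```

```text
time: 3.05
position: [0.4656, 0.2746, 0.2177]
tool_rot: [2.97, 1.025, -0.001]
ft_force: [-0.1, -0.7, 0.4]
grip_width: 0.006
grip_force: 0.0
[0.4656 0.2745 0.217 ]
pos [0.4656 0.2746 0.2177] yaw -51.9 shift [0.     0.0001 0.0007] turn -0.0 j7 -1.42
```

```bash
python3 -m inch '{"moves":[[0.001,0,0,0,0],[0.002,0,0,0,0],[0.003,0,0,0,0],[0.003,0,0,0,0]]}'; python3 -m inch '{"moves":[[0.001,0,0,0,0],[0.002,0,0,0,0],[0.002,0,0,0,0]]}'; python3 -m inch '{"moves":[[0.001,0,0,0,0],[0.002,0,0,0,0],[0.002,0,0,0,0]]}'
```

```text
time: 3.45
position: [0.4682, 0.2767, 0.2178]
tool_rot: [-2.97, -1.025, -0.0]
ft_force: [0.6, 0.1, 0.0]
grip_width: 0.002
grip_force: 0.0
time: 3.75
position: [0.4698, 0.2779, 0.2178]
tool_rot: [-2.97, -1.025, -0.0]
ft_force: [-0.2, 0.1, 0.0]
grip_width: 0.007
grip_force: 0.0
time: 4.05
position: [0.4712, 0.279, 0.2177]
tool_rot: [2.969, 1.025, -0.001]
ft_force: [-0.9, -0.5, 0.7]
grip_width: 0.004
grip_force: 0.6
```

```bash
for i in 1; do python3 -m inch '{"moves":[[0.001,0,0,0,0],[0.001,0,0,0,0]]}'; python3 -m inch '{"moves":[[0.001,0,0,0,0],[0.001,0,0,0,0]]}'; python3 -m inch '{"moves":[[0.001,0,0,0,0],[0.001,0,0,0,0]]}'; done | grep -E "pos|ft_"
```

```text
position: [0.472, 0.2796, 0.2177]
ft_force: [-1.0, -0.7, 0.7]
position: [0.4724, 0.2799, 0.2177]
ft_force: [-4.6, -2.5, 4.1]
position: [0.4729, 0.2803, 0.2176]
ft_force: [-5.0, -3.9, 3.5]
```

```bash
(python3 -m inch '{"moves":[[0.001,0,0,0,0],[0.001,0,0,0,0]]}'; python3 -m inch '{"moves":[[0.001,0,0,0,0],[0.001,0,0,0,0]]}'; python3 -m inch '{"moves":[[0.001,0,0,0,0],[0.001,0,0,0,0]]}') | grep -E "pos|ft_"
```

```text
position: [0.4736, 0.2809, 0.2175]
ft_force: [-4.7, -4.0, 4.8]
position: [0.4743, 0.2814, 0.2176]
ft_force: [-6.2, -3.7, 6.5]
position: [0.4751, 0.282, 0.2175]
ft_force: [-6.4, -4.1, 5.5]
```

```bash
(python3 -m inch '{"moves":[[0.001,0,0,0,0],[0.001,0,0,0,0]]}'; python3 -m inch '{"moves":[[0.0006,0,0,0,0],[0.0006,0,0,0,0]]}') | grep -E "pos|ft_"
```

```text
position: [0.4759, 0.2826, 0.2176]
ft_force: [-5.5, -3.5, 4.6]
position: [0.4763, 0.283, 0.2175]
ft_force: [-6.4, -4.7, 5.8]
```

```bash
(python3 -m inch '{"moves":[[0.0006,0,0,0,0],[0.0006,0,0,0,0]]}') | grep -E "pos|ft_"
```

```text
position: [0.4766, 0.2831, 0.2175]
ft_force: [-7.5, -4.8, 5.7]
```

The force has risen to 8.9 N and the advance is stiffening, so the stop is near and the press is past the click. Retreating so the drawer can spring out.

```bash
python3 -m inch '{"moves":[[-0.03,0,0,0,0],[-0.07,0,0,0,0],[-0.08,0,0,0,0],[-0.08,0,0,0,0],[-0.08,0,0,0,0]]}'
cat > drw.py <<'E'
from h import *
import sys
n=sys.argv[1]
for k in sys.argv[2:]:
    c=cam(k); save(c[0],n+k+".png"); P=cloud(c); im=c[0].astype(int)
    r,g,b=im[...,0],im[...,1],im[...,2]
    m=(b>r*1.8)&(b>g*1.3)&(b>60)&(P[...,2]>0.079)&(P[...,2]<0.1)
    q=P[m]; rc=cv2.minAreaRect((q[:,:2]*1000).astype(np.float32)); y=np.radians(38.1)
    pr=q[:,:2]@[np.cos(y),np.sin(y)]
    print(k,len(q),rc,"outer face proj",np.percentile(pr,[3,97]).round(4),"travel~",round(0.5535-np.percentile(pr,3),4))
E
python3 drw.py a top
```

```text
time: 6.35
position: [0.4158, 0.2357, 0.2185]
tool_rot: [-2.969, -1.025, -0.005]
ft_force: [0.3, 0.7, -0.1]
grip_width: 0.004
grip_force: 0.0
top 500 ((467.46783447265625, 276.06976318359375), (12.536996841430664, 266.4582214355469), 38.09812927246094) outer face proj [0.5326 0.544 ] travel~ 0.0209
```

```bash
python3 -m inch '{"moves":[[0,0,0,0,0],[0,0,0,0,0],[0,0,0,0,0],[0,0,0,0,0]]}' >/dev/null; python3 drw.py b top scene wrist
```

```text
top 342 ((450.7933654785156, 262.56719970703125), (12.498283386230469, 267.60577392578125), 38.20859909057617) outer face proj [0.5112 0.5226] travel~ 0.0423
scene 215 ((459.7806091308594, 248.91909790039062), (15.397957801818848, 238.0241241455078), 36.573917388916016) outer face proj [0.5067 0.5197] travel~ 0.0468
wrist 29967 ((450.7174377441406, 264.1847839355469), (13.58488941192627, 193.987548828125), 38.105098724365234) outer face proj [0.5118 0.5242] travel~ 0.0417
```

```bash
python3 -m inch '{"moves":[[0,0,-0.03,0,0],[0,0,-0.065,0,0],[0,0,-0.08,0,0],[0,0,-0.08,0,0],[0.03,0,-0.08,0,0],[0.06,0,-0.08,0,0],[0.079,0,-0.08,0,0],[0.079,0,-0.08,0,0],[0.079,0,-0.06,0,0],[0.079,0,-0.04,0,0],[0.079,0,-0.025,0,0],[0.079,0,-0.015,0,0],[0.079,0,-0.012,0,0],[0.079,0,-0.012,0,0]]}'; python3 drw.py c top
```

```text
time: 8.35
position: [0.4768, 0.2833, 0.2296]
tool_rot: [2.969, 1.025, -0.001]
ft_force: [-0.1, 0.1, -0.1]
grip_width: 0.002
grip_force: 0.0
top 289 ((450.5130615234375, 262.50469970703125), (12.192862510681152, 267.30364990234375), 38.162227630615234) outer face proj [0.5108 0.5222] travel~ 0.0427
```

```bash
python3 -m inch '{"moves":[[-0.006,0,0,0,0],[-0.012,0,0,0,0],[-0.018,0,0,0,0],[-0.024,0,0,0,0],[-0.031,0,0,0,0],[-0.038,0,0,0,0],[-0.045,0,0,0,0],[-0.052,0,0,0,0],[-0.059,0,0,0,0],[-0.065,0,0,0,0],[-0.07,0,0,0,0],[-0.074,0,0,0,0],[-0.077,0,0,0,0],[-0.079,0,0,0,0],[-0.079,0,0,0,0]]}'; python3 drw.py d top wrist
```

```text
time: 9.9
position: [0.4144, 0.2345, 0.2295]
tool_rot: [2.969, 1.025, -0.002]
ft_force: [0.5, -0.3, 0.4]
grip_width: 0.011
grip_force: 0.2
top 216 ((400.25140380859375, 223.22146606445312), (12.4411039352417, 268.09967041015625), 38.13837432861328) outer face proj [0.4469 0.4585] travel~ 0.1066
wrist 8307 ((404.3470764160156, 226.27032470703125), (20.774450302124023, 222.83172607421875), 38.044620513916016) outer face proj [0.449  0.4604] travel~ 0.1045
```

```bash
python3 -m inch '{"moves":[[0.006,0,0,0,0],[0.01,0,-0.01,0,0],[0.012,0,-0.04,0,0],[0.012,0,-0.08,0,0],[0.012,0,-0.11,0,0],[0.012,0,-0.13,0,0.3],[0.012,0,-0.13,0,1]]}'; python3 go.py 0.500 -0.002 0.359 -43.1
```

```text
time: 10.7
position: [0.4254, 0.2429, 0.3637]
tool_rot: [-2.967, -1.024, -0.01]
ft_force: [0.5, -0.1, 0.6]
grip_width: 0.11
grip_force: 0.0
[ 0.5   -0.002  0.359]
pos [0.4254 0.2429 0.3637] yaw -51.9 shift [-0.0924  0.2388  0.0041] turn -0.154 j7 -1.48
```

To row units: -0.154 rad / 2.0944 = -0.0735.

```bash
python3 go.py 0.460 -0.045 0.36 -43.1; python3 -m inch '{"moves":[[-0.02,0.04,0,-0.0239,1],[-0.045,0.08,0,-0.0477,1],[-0.07,0.12,0,-0.0716,1],[-0.095,0.16,0,-0.0735,1],[-0.12,0.2,0,-0.0735,1],[-0.14,0.23,0,-0.0735,1],[-0.15,0.245,0,-0.0735,1],[-0.15,0.245,0,-0.0735,1],[-0.15,0.245,0,-0.0735,1]]}'
cat > sp.py <<'E'
from h import *
import sys
c=cam("wrist"); save(c[0],sys.argv[1]); P=cloud(c); im=c[0].astype(int)
hull=(P[...,2]>0.0025)&(P[...,2]<0.015)&(abs(P[...,0]-.5)<.09)&(abs(P[...,1])<.09)&(im.min(-1)>150)
k,l,st,_=cv2.connectedComponentsWithStats(hull.astype(np.uint8)); i=1+np.argmax(st[1:,4]); m=l==i
p=P[m]; r=cv2.minAreaRect((p[:,:2]*1000).astype(np.float32)); print(len(p),r,cv2.boxPoints(r).round(1).tolist(),np.percentile(p[:,2],[5,50,95]).round(4))
print("pix",np.argwhere(m).min(0),np.argwhere(m).max(0))
ring=(abs(P[...,2])<.01)&~m; print("bench z",np.median(P[...,2][ring]))
# shank centreline: PCA over centre part
a=np.radians(46.9); u=np.array([np.cos(a),np.sin(a)]); ctr=np.array(r[0])/1000
t=(p[:,:2]-ctr)@u; q=p[abs(t)<.045,:2]; vx,vy,x0,y0=cv2.fitLine((q*1000).astype(np.float32),cv2.DIST_L2,0,.01,.01).ravel()
print("shank line yaw",np.degrees(np.arctan2(vy,vx)),"mid",x0,y0,"z",np.median(p[abs(t)<.045,2]))
E
python3 sp.py w2.png; python3 go.py 0.5 -0.002 0.36 -43.1
```

```text
[ 0.46  -0.045  0.36 ]
pos [0.4254 0.2429 0.3637] yaw -51.9 shift [-0.1504  0.2479  0.0027] turn -0.154 j7 -1.48
time: 11.6
position: [0.4571, -0.0425, 0.3592]
tool_rot: [-2.881, -1.25, 0.001]
ft_force: [-0.1, 0.4, -0.7]
grip_width: 0.926
grip_force: 0.0
1238 ((529.9172973632812, 28.40160369873047), (77.80231475830078, 22.0078182220459), 46.54713439941406) [[495.20001220703125, 7.699999809265137], [511.20001220703125, -7.400000095367432], [564.7000122070312, 49.099998474121094], [548.7000122070312, 64.19999694824219]] [0.0055 0.0068 0.008 ]
pix [ 46 316] [149 344]
bench z 0.00015395593775238692
shank line yaw 47.695713 mid 533.6809 31.603516 z 0.006762629808428067
[ 0.5   -0.002  0.36 ]
pos [ 0.4572 -0.0418  0.3593] yaw -43.0 shift [ 0.0583  0.0042 -0.0008] turn 0.002 j7 -0.76
```

View pics/w2.png

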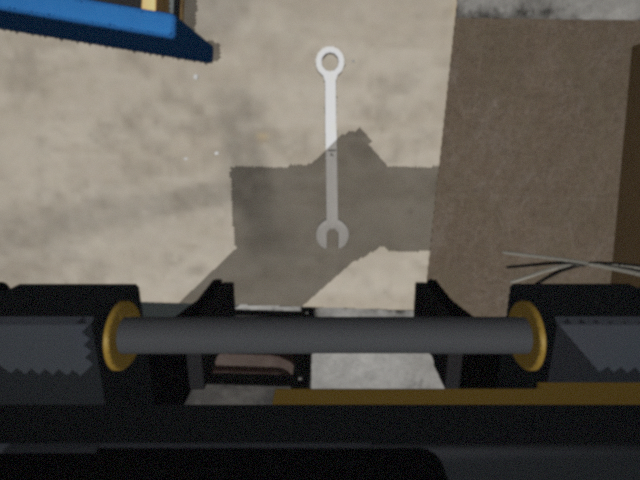

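Wrist view: ring end at (330,46), shank along column ~331, jaw end at (332,250), half in shadow. Projecting both ends onto the measured 7 mm plane.

```bash
python3 - <<'E'
from h import *
c=cam("wrist")
a=onplane(c,330,46.5,.0068); b=onplane(c,332,249.5,.0068); s1=onplane(c,330.5,90,.0068); s2=onplane(c,332,200,.0068)
print(a,b,np.linalg.norm(a-b),(a+b)/2,np.degrees(np.arctan2(*(a-b)[1::-1])),np.degrees(np.arctan2(*(s1-s2)[1::-1])),s1,s2)
E
python3 go.py 0.5 -0.001 0.186 -43.1
```

```text
[0.55626872 0.05732175 0.0068    ] [ 0.44613826 -0.06444201  0.0068    ] 0.1641801741479302 [ 0.50120349 -0.00356013  0.0068    ] 47.871915234652455 48.10611564834604 [0.53507454 0.03380379 0.0068    ] [ 0.47607905 -0.03196187  0.0068    ]
[ 0.5   -0.001  0.186]
pos [ 0.4572 -0.0416  0.3593] yaw -42.9 shift [0.0589 0.0038 0.1733] turn 0.003 j7 -0.76
```

To row units: -0.012 rad / 2.0944 = -0.0057.

```bash
python3 go.py 0.501 -0.003 0.184 -42.3; python3 -m inch '{"moves":[[0.02,0,0.03,0,0.6],[0.04,0,0.07,0,0.5],[0.055,0.002,0.11,-0.0048,0.5],[0.0583,0.0035,0.14,-0.0057,0.5],[0.0583,0.0035,0.16,-0.0057,0.5],[0.0583,0.0035,0.17,-0.0057,0.5],[0.0583,0.0035,0.1735,-0.0057,0.5],[0.0583,0.0035,0.1735,-0.0057,0.5]]}'; python3 go.py 0.501 -0.003 0.184 -42.3
```

```text
[ 0.501 -0.003  0.184]
pos [ 0.4572 -0.0416  0.3593] yaw -42.9 shift [0.0581 0.0059 0.1753] turn -0.011 j7 -0.76
time: 12.5
position: [0.4998, -0.0025, 0.1865]
tool_rot: [-2.874, -1.269, -0.001]
ft_force: [0.4, -0.2, -0.2]
grip_width: 0.507
grip_force: 0.0
[ 0.501 -0.003  0.184]
pos [ 0.4998 -0.0025  0.1865] yaw -42.4 shift [0.0004 0.0012 0.0025] turn -0.001 j7 -0.64
```

```bash
python3 -m inch '{"moves":[[0,0.001,0.002,0,0.5],[0,0.001,0.002,0,0.2],[0,0.001,0.002,0,0.0],[0,0.001,0.002,0,0.0],[0,0.001,0.002,0,0],[0,0.001,0.002,0,0],[0,0.001,0.002,0,0]]}' 30; python3 -m inch '{"moves":[[0,0,-0.01,0,0],[0,0,-0.03,0,0],[0,0,-0.05,0,0],[0,0,-0.06,0,0],[0,0,-0.06,0,0]]}'
python3 - <<'E'
from h import *
c=cam("wrist"); save(c[0],"w3.png"); c=cam("scene"); save(c[0],"s3.png")
E
```

```text
time: 13.2
position: [0.5004, -0.0037, 0.1844]
tool_rot: [2.874, 1.268, 0.0]
ft_force: [-0.2, -0.4, 0.6]
grip_width: 0.106
grip_force: 30.0
time: 13.7
position: [0.5011, -0.0037, 0.2459]
tool_rot: [2.874, 1.268, 0.005]
ft_force: [-0.5, 0.9, -1.3]
grip_width: 0.104
grip_force: 30.0
```

View pics/s3.png

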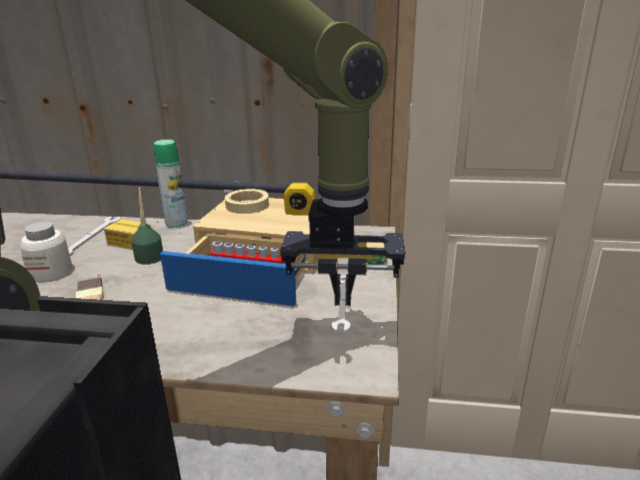

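```bash
python3 go.py u -0.043 0 0.32 38.3; python3 -m inch '{"moves":[[0,0,-0.03,0,0],[0,0,-0.06,0,0],[0,0,-0.075,0,0],[0,0,-0.075,0,0]]}'; python3 go.py u -0.043 0 0.32 38.3
```

```text
[0.4452 0.2585 0.32  ]
pos [ 0.5001 -0.0036  0.244 ] yaw -42.4 shift [ 0.1565 -0.2173 -0.0759] turn -1.408 j7 -0.69
time: 14.2
position: [0.501, -0.0037, 0.3204]
tool_rot: [2.874, 1.268, 0.004]
ft_force: [0.6, 0.9, -2.1]
grip_width: 0.105
grip_force: 30.0
[0.4452 0.2585 0.32  ]
pos [ 0.501  -0.0037  0.3204] yaw -42.4 shift [ 0.156  -0.218   0.0005] turn -1.408 j7 -0.75
```

To row units: -1.408 rad / 2.0944 = -0.6723.

```bash
python3 -m inch '{"moves":[[0.008,-0.012,0,-0.0477,0],[0.022,-0.03,0,-0.0955,0],[0.039,-0.055,0,-0.1623,0],[0.056,-0.078,0,-0.2292,0],[0.073,-0.102,0,-0.296,0],[0.09,-0.126,0,-0.3629,0],[0.107,-0.15,0,-0.4297,0],[0.122,-0.171,0,-0.4918,0],[0.136,-0.19,0,-0.5491,0],[0.146,-0.204,0,-0.6016,0],[0.152,-0.213,0,-0.6446,0],[0.156,-0.218,0,-0.6685,0],[0.156,-0.218,0,-0.6723,0],[0.156,-0.218,0,-0.6723,0]]}'; python3 go.py u -0.043 0 0.205 38.3; python3 drw.py e top wrist
python3 - <<'E'
from h import *
np.save
c=cam("wrist"); P=cloud(c); y=np.radians(38.1); N=np.array([np.cos(y),np.sin(y)]); 
im=c[0].astype(int); red=(im[...,0]>120)&(im[...,1]<60)&(im[...,2]<60)&(P[...,2]<.09)
q=P[red]; print("red",len(q)); 
if len(q): pr=q[:,:2]@N; py=q[:,:2]@[-N[1],N[0]]; print(np.percentile(pr,[2,98]),np.percentile(py,[1,99]),np.median(q[:,2]))
dk=(im.max(-1)<60)&(P[...,2]<.04)&(P[...,2]>.005); q=P[dk]; print("floor",len(q)); 
if len(q): pr=q[:,:2]@N; py=q[:,:2]@[-N[1],N[0]]; print(np.percentile(pr,[2,98]),np.percentile(py,[1,99]),np.median(q[:,2]))
E
```

```text
time: 15.6
position: [0.4443, 0.258, 0.3177]
tool_rot: [-1.371, -2.825, 0.004]
ft_force: [0.4, -0.0, -0.8]
grip_width: 0.109
grip_force: 30.0
[0.4452 0.2585 0.205 ]
pos [0.4443 0.258  0.3177] yaw 38.2 shift [-0.0002  0.0013  0.1127] turn -0.001 j7 0.12
top 319 ((400.2435607910156, 223.3618621826172), (12.575429916381836, 268.146728515625), 38.11819076538086) outer face proj [0.4469 0.4586] travel~ 0.1066
wrist 7044 ((363.87237548828125, 271.0547180175781), (14.216526985168457, 142.0137481689453), 38.11643981933594) outer face proj [0.4478 0.4601] travel~ 0.1057
red 1373
[0.56536841 0.58807541] [-0.1001178   0.02031298] 0.032991766564934744
floor 22774
[0.46041409 0.5657938 ] [-0.10700675  0.0292003 ] 0.021266658541638478
```

View pics/ewrist.png

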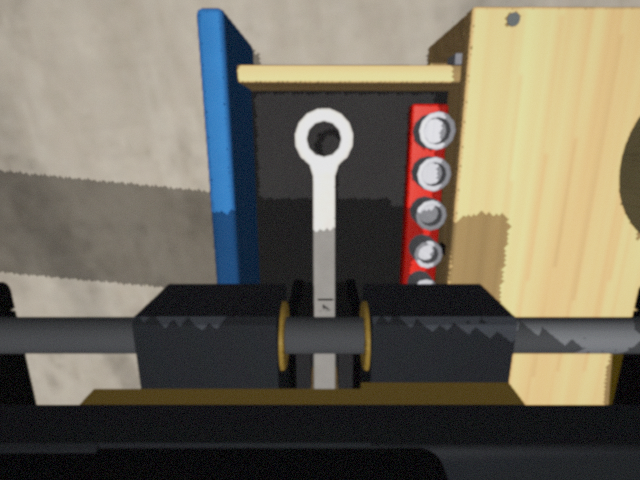

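Wrist view: spanner ring at (325,137) hangs over the black liner, midway between the blue front (x~235) and the red rail (x~425), and parallel to both. Lowering it.

```bash
python3 -m inch '{"moves":[[0,0.001,0.02,0,0],[0,0.002,0.05,0,0],[0,0.002,0.075,0,0],[0,0.002,0.09,0,0],[0,0.002,0.1,0,0],[0,0.002,0.106,0,0],[0,0.002,0.109,0,0],[0,0.002,0.109,0,0]]}'; python3 go.py u -0.043 0 0.2055 38.3
```

```text
time: 16.55
position: [0.4464, 0.2598, 0.2105]
tool_rot: [1.371, 2.827, 0.001]
ft_force: [-0.0, 0.1, -0.2]
grip_width: 0.103
grip_force: 30.0
[0.4452 0.2585 0.2055]
pos [0.4464 0.2598 0.2105] yaw 38.3 shift [-0.0003 -0.0018  0.005 ] turn -0.001 j7 0.16
```

```bash
python3 -m inch '{"moves":[[0,0,0.002,0,0],[0,0,0.003,0,0],[0,0,0.004,0,0],[0,0,0.004,0,0],[0,0,0.004,0,0]]}'; python3 -m inch '{"moves":[[0,0,0,0,0.15],[0,0,0,0,0.25],[0,0,0,0,0.35],[0,0,0,0,0.35],[0,0,0,0,0.35]]}'; python3 -m inch '{"moves":[[0,0,-0.01,0,0.35],[0,0,-0.03,0,0.35],[0,0,-0.06,0,0.35],[0,0,-0.09,0,0.3],[0,0,-0.11,0,0.2],[0,0,-0.12,0,0],[0,0,-0.12,0,0]]}'; python3 drw.py f top wrist
```

```text
time: 17.05
position: [0.4462, 0.2598, 0.2064]
tool_rot: [1.37, 2.827, 0.0]
ft_force: [0.7, 1.0, -1.4]
grip_width: 0.105
grip_force: 30.0
time: 17.55
position: [0.4462, 0.2598, 0.2063]
tool_rot: [1.37, 2.827, 0.0]
ft_force: [0.2, 0.2, 0.4]
grip_width: 0.337
grip_force: 0.0
time: 18.25
position: [0.4466, 0.2599, 0.328]
tool_rot: [1.37, 2.826, 0.005]
ft_force: [0.3, -0.2, -0.4]
grip_width: 0.113
grip_force: 0.0
top 317 ((451.05517578125, 158.59170532226562), (12.592227935791016, 103.49966430664062), 38.14485168457031) outer face proj [0.4469 0.4586] travel~ 0.1066
wrist 6632 ((364.7127685546875, 269.8389587402344), (14.434479713439941, 144.58619689941406), 38.09282684326172) outer face proj [0.4478 0.4602] travel~ 0.1057
```

View pics/fwrist.png

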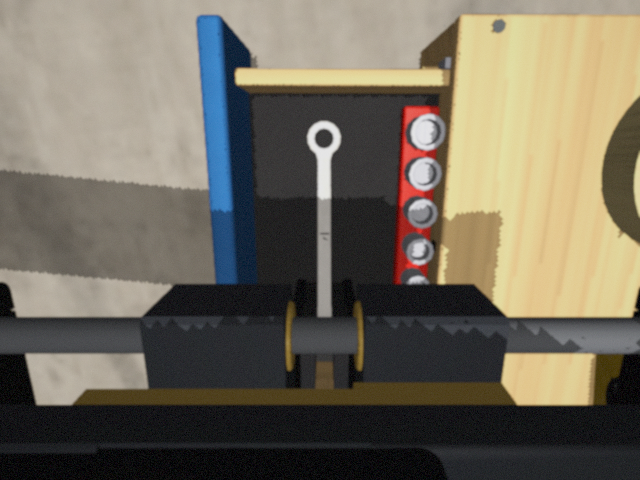

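Wrist view: the spanner lies flat on the liner (ring at (324,138)), clear of the rail and front. Next, turn and go outside the front to push it home.

To row units: 1.574 rad / 2.0944 = 0.7515.

```bash
python3 go.py u -0.123 -0.02 0.328 -51.9; python3 -m inch '{"moves":[[0,-0.008,0,0.0716,0],[0,-0.02,0,0.1432,0],[0.003,-0.03,0,0.2149,0],[0.006,-0.04,0,0.2865,0],[0.01,-0.05,0,0.3581,0],[0.013,-0.058,0,0.4297,0],[0.016,-0.066,0,0.5013,0],[0.018,-0.072,0,0.573,0],[0.02,-0.076,0,0.6446,0],[0.02,-0.08,0,0.7162,0],[0.02,-0.08,0,0.7515,0],[0.02,-0.08,0,0.7515,0]]}'; python3 go.py u -0.123 -0.02 0.217 -51.9
```

```text
[0.3945 0.1934 0.328 ]
pos [0.4458 0.2596 0.3256] yaw 38.3 shift [-0.0202 -0.0813 -0.0023] turn 1.574 j7 0.12
time: 19.55
position: [0.3705, 0.2256, 0.3249]
tool_rot: [2.969, 1.025, -0.004]
ft_force: [-0.8, 0.1, 0.7]
grip_width: 0.006
grip_force: 0.0
[0.3945 0.1934 0.217 ]
pos [0.3705 0.2256 0.3249] yaw -51.9 shift [-0.0006  0.0402  0.1079] turn -0.0 j7 -1.54
```

```bash
python3 -m inch '{"moves":[[-0.001,0.015,0,0,0],[-0.001,0.03,0,0,0],[-0.001,0.04,0,0,0],[-0.001,0.04,0,0,0],[-0.001,0.04,0.03,0,0],[-0.001,0.04,0.06,0,0],[-0.001,0.04,0.085,0,0],[-0.001,0.04,0.1,0,0],[-0.001,0.04,0.108,0,0],[-0.001,0.04,0.108,0,0],[-0.001,0.04,0.108,0,0]]}'; python3 go.py u -0.123 -0.02 0.217 -51.9; python3 drw.py g top
```

```text
time: 20.65
position: [0.395, 0.1942, 0.2188]
tool_rot: [-2.969, -1.026, -0.001]
ft_force: [-0.1, 0.0, 0.0]
grip_width: 0.003
grip_force: 0.0
[0.3945 0.1934 0.217 ]
pos [0.395  0.1942 0.2188] yaw -51.9 shift [-0.0009  0.0004  0.0018] turn 0.0 j7 -1.4
top 202 ((400.4980163574219, 222.9992218017578), (12.387290954589844, 267.76171875), 38.21216583251953) outer face proj [0.4468 0.4584] travel~ 0.1067
```

```bash
python3 -m inch '{"moves":[[0.002,0,0,0,0],[0.004,0,0,0,0],[0.006,0,0,0,0],[0.009,0,0,0,0],[0.013,0,0,0,0],[0.018,0,0,0,0],[0.023,0,0,0,0],[0.028,0,0,0,0],[0.033,0,0,0,0],[0.038,0,0,0,0],[0.043,0,0,0,0],[0.047,0,0,0,0],[0.051,0,0,0,0],[0.054,0,0,0,0],[0.057,0,0,0,0],[0.059,0,0,0,0],[0.06,0,0,0,0],[0.06,0,0,0,0]]}'; python3 drw.py h top
```

```text
time: 22.5
position: [0.4422, 0.2309, 0.2183]
tool_rot: [-2.97, -1.025, -0.001]
ft_force: [-0.1, -0.6, 0.5]
grip_width: 0.01
grip_force: 0.1
top 207 ((444.2523193359375, 257.7674255371094), (12.370445251464844, 267.05316162109375), 38.158782958984375) outer face proj [0.5027 0.5142] travel~ 0.0508
```

```bash
(python3 -m inch '{"moves":[[0.002,0,0,0,0],[0.004,0,0,0,0],[0.007,0,0,0,0],[0.01,0,0,0,0],[0.013,0,0,0,0],[0.016,0,0,0,0],[0.018,0,0,0,0],[0.02,0,0,0,0]]}'; python3 -m inch '{"moves":[[0.002,0,0,0,0],[0.004,0,0,0,0],[0.006,0,0,0,0],[0.008,0,0,0,0],[0.01,0,0,0,0],[0.012,0,0,0,0],[0.014,0,0,0,0],[0.016,0,0,0,0],[0.016,0,0,0,0]]}') | grep -E "time|pos|ft_"
```

```text
time: 23.35
position: [0.4573, 0.2427, 0.2181]
ft_force: [-4.8, -3.7, 3.6]
time: 24.25
position: [0.47, 0.2526, 0.2181]
ft_force: [-4.7, -3.0, 4.0]
```

```bash
(python3 -m inch '{"moves":[[0.002,0,0,0,0],[0.004,0,0,0,0],[0.006,0,0,0,0],[0.008,0,0,0,0],[0.01,0,0,0,0],[0.01,0,0,0,0]]}'; python3 -m inch '{"moves":[[0.001,0,0,0,0],[0.002,0,0,0,0],[0.003,0,0,0,0],[0.003,0,0,0,0]]}'; python3 -m inch '{"moves":[[0.001,0,0,0,0],[0.002,0,0,0,0],[0.002,0,0,0,0]]}'; python3 -m inch '{"moves":[[0.001,0,0,0,0],[0.002,0,0,0,0],[0.002,0,0,0,0]]}' ) | grep -E "time|pos|ft_"
```

```text
time: 24.85
position: [0.4778, 0.2588, 0.218]
ft_force: [-5.2, -2.8, 4.2]
time: 25.25
position: [0.48, 0.2605, 0.218]
ft_force: [-4.8, -4.0, 3.9]
time: 25.55
position: [0.4816, 0.2617, 0.218]
ft_force: [-4.2, -3.5, 4.6]
time: 25.85
position: [0.4831, 0.2629, 0.218]
ft_force: [-5.0, -2.8, 3.8]
```

```bash
(python3 -m inch '{"moves":[[0.001,0,0,0,0],[0.002,0,0,0,0],[0.002,0,0,0,0]]}'; python3 -m inch '{"moves":[[0.001,0,0,0,0],[0.002,0,0,0,0],[0.002,0,0,0,0]]}';python3 -m inch '{"moves":[[0.001,0,0,0,0],[0.001,0,0,0,0]]}' ) | grep -E "time|pos|ft_"
```

```text
time: 26.15
position: [0.4847, 0.2641, 0.218]
ft_force: [-5.3, -4.4, 4.3]
time: 26.45
position: [0.4863, 0.2654, 0.218]
ft_force: [-5.2, -3.7, 4.2]
time: 26.65
position: [0.487, 0.2659, 0.218]
ft_force: [-6.2, -4.6, 4.9]
```

```bash
(python3 -m inch '{"moves":[[0.001,0,0,0,0],[0.001,0,0,0,0]]}';python3 -m inch '{"moves":[[0.0008,0,0,0,0],[0.0008,0,0,0,0]]}' ) | grep -E "time|pos|ft_"
```

```text
time: 26.85
position: [0.4877, 0.2665, 0.218]
ft_force: [-6.2, -4.3, 5.1]
time: 27.05
position: [0.4883, 0.267, 0.218]
ft_force: [-7.1, -4.0, 3.8]
```

```bash
(python3 -m inch '{"moves":[[0.0008,0,0,0,0],[0.0008,0,0,0,0]]}';python3 -m inch '{"moves":[[0.0005,0,0,0,0],[0.0005,0,0,0,0]]}' ) | grep -E "time|pos|ft_"
```

```text
time: 27.25
position: [0.4889, 0.2674, 0.218]
ft_force: [-6.6, -4.6, 5.2]
time: 27.45
position: [0.4891, 0.2675, 0.218]
ft_force: [-7.5, -5.7, 6.4]
```

At 9.4 N the advance has nearly stopped, so this is the end of the travel. Backing off gently.

```bash
python3 -m inch '{"moves":[[-0.003,0,0,0,0],[-0.007,0,0,0,0],[-0.012,0,0,0,0],[-0.02,0,0,0,0],[-0.02,0,0,0,0],[-0.02,0,0,0,0]]}' | grep -E "time|pos|ft_"; python3 drw.py i top; python3 -m inch '{"moves":[[-0.03,0,0,0,0],[-0.05,0,0,0,0],[-0.06,0,0,0,0],[-0.06,0,-0.03,0,0],[-0.06,0,-0.07,0,0],[-0.06,0,-0.11,0,0],[-0.06,0,-0.14,0,0],[-0.06,0,-0.15,0,0],[-0.06,0,-0.15,0,0],[-0.06,0,-0.15,0,0]]}'; python3 drw.py j top scene
```

```text
time: 28.05
position: [0.4745, 0.2562, 0.2186]
ft_force: [-0.6, -1.4, 0.4]
top 183 ((486.76812744140625, 291.33038330078125), (11.748002052307129, 267.4230041503906), 38.067138671875) outer face proj [0.5573 0.5684] travel~ -0.0038
time: 29.1
position: [0.4269, 0.2191, 0.367]
tool_rot: [2.969, 1.025, -0.002]
ft_force: [-0.4, 0.4, -0.8]
grip_width: 0.007
grip_force: 0.0
top 438 ((487.033203125, 291.40045166015625), (12.510574340820312, 266.45953369140625), 38.09646224975586) outer face proj [0.5574 0.5687] travel~ -0.0039
scene 625 ((485.4569091796875, 287.4422607421875), (17.260211944580078, 267.1571350097656), 38.20447540283203) outer face proj [0.5524 0.5658] travel~ 0.0011
```

View pics/jscene.png

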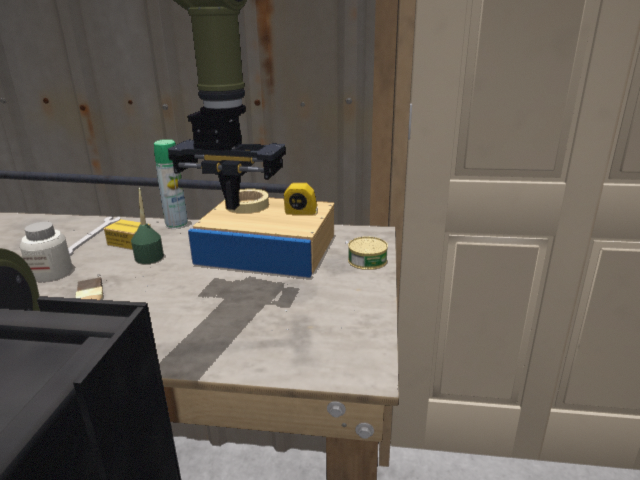

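The view shows the blue front flush at (195–310, 230–275), the spanner gone from the bench, and the tape, tin and tape roll where they were. The front read the same travel in two looks 1 s apart. Handing in.

```bash
python3 -c "
from bench import ctrl
print(ctrl.close_job())"
```

```text
the job is handed in; nothing more can be done
None
```

The job is handed in: the drawer was pressed open and drawn out, the spanner laid flat inside, and the drawer pushed back until it stayed shut on its own, with the push on the front never read above about 9.4 N and about 29 s used.

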